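Set and hold the casting jig on its spacer

ROBOT

A 6-joint arm with a two-finger parallel gripper is mounted at the origin on the work surface. World frame = base frame: x ahead of the robot, y to its left, z up, the work surface at z = 0. Lengths are in m, angles in rad, forces in N, time in s.
With the tool pointing down it reaches from about 0.375 to 0.9 m from the base axis. Payload 3.1 kg.
Tool frame: the origin (TCP) lies on the centre line of the jaws, within the pads' length; the fingertips stand 25 mm ahead of it and the grasp point (between the pads) lies 6 mm ahead of it (robot.nose_length is the y of the fingertips in the tool frame, in m); y points along the fingers, z is the direction in which the jaws open and shut, and the axes are right-handed (so a half turn about y gives the same grasp; the last joint's range is limited). The gripper opens to 87 mm and grips with 3 to 60 N. Pads are 19 mm wide; open, the fingers measure 117 mm over their backs; the gripper's body (75 mm by 190 mm) begins 51 mm behind the grasp point.
Start: joints at [-0.178, 0.527, 1.433, -0, 1.181, -0.178], TCP at [0.625, 0, 0.248] pointing down, gripper open.
Joint ranges: [-3.08, 3.08], [-0.75, 2.2], [0.22, 2.44], [-1.43, 4.57], [0, 2.65], [-2.85, 2.85]. Speed limits (rad/s): [2.79, 2.79, 3.14, 3.14, 3.14, 3.14].

INTERFACE

Orientations are given as a unit quaternion [x, y, z, w].
In Python, from rig import robot, eyes, ticket gives the robot as it stands.
- The arm moves only by the tool play_rows, never from a script. Its argument "series" is a list of rows, each a list of 7 numbers: the opening, from 0 (shut) to 1 (fully open), then the shift along the tool's x, y, z scaled (see below), then the turn, a rotation vector about the tool's x, y, z scaled (see below). In form: [[claw, dx, dy, dz, ax, ay, az], ...]. A call has 1 to 12 rows; each row shifts and turns the commanded pose from where the row before left it, along the tool's axes as they then stand; what a row does not reach is not made up. The controller multiplies each number of a shift by 100 mm and each number of a turn by 180 degrees. A row lasts 1/12 s, in which the tool goes at most 41.7 mm and 7.16 degrees, less where a joint would pass 70% of its speed; a pose out of reach is approached as far as the arm can. A call with a number of a shift or a turn outside -1 to 1 is refused whole. A call with a gripper value outside its range is refused whole. The fingers move at their own pace and stop on an object; "grip_force" is the grip in N (left out, the last holds). Time passes only in rows, so rows that do not move let the fingers close. It gives the time, the measured TCP pose, the force and the opening at its end, in the units of the state.
- robot.get_obs(): the state, without advancing time (a new reading comes with each control period).
- eyes.camera(name): name is "scene" or "side" or "wrist"; returns the picture (384x512x3 uint8, red, green, blue); there is no depth.
- eyes.camera_params(name): a dict with "K" (3x3 intrinsics, pixels), "rvec" (rotation vector, rad) and "tvec" (3), from world to camera coordinates, as OpenCV has them. Camera axes: x right, y down, z forward; pixel columns grow to the right and rows downward; lengths in m; the calibration is good to about 2 mm. The wrist camera is an equidistant fisheye: a pixel r from the principal point sees the ray r / f radians off the axis. A picture is of the moment at which its call begins: read the wrist's pose just before it. camera_params takes no time and is no camera call; for the wrist camera it gives the pose at the moment of the call.
- ticket.hand_in(): hands the job in, once; it reports no verdict.
The state is a dict: "time": time; "q": joint angles; "joint_velocities": joint speeds; "joint_torque": joint torques, N m; "position": TCP position; "tool_rot": TCP orientation; "ft_force": force on the tool from outside, world axes, zero at the start; "moment": the same for the moment, N m; "grip_width": finger opening in m.
Only numpy, scipy, OpenCV 4.12 (cv2) and the standard library are available. Lean on these libraries where they do the work, as an engineer would, in place of code of your own. Each camera call takes 0.05 s, during which the arm holds its last target.

TASK

In the casting jig a sliding ceramic tile faces three steel stop blocks of different thickness. Pluck the upright plastic spacer from the pocket tray, slide it down between tile and block at the only place where the gap is wide enough, until it stands on the base about midway along that block, and let go of it. Then press the tile with the fingers until tile, spacer and block sit flush, and finish while still holding the tile firmly pressed, not touching the spacer; leave the stoppers, the bottle and the beaker alone.

Things in the scene. Friction and masses are not known exactly. Their poses are not given: they have to be found in the camera images.
- spacer: Loose white plastic spacer, a plain upright slab 14 mm thick (its x), 26 mm wide (its y), 75 mm tall (z), about 55 g. Origin: centre of its underside. It starts upright in one of the tray's pockets, standing out 53 mm above the tray's top face.
- tray: Fixed grey pocket tray 70 mm (x) by 160 mm (y), 30 mm high, with three pockets in a row along its y at -48, 0 and +48 mm, each 17 mm (x) by 29 mm (y) and 22 mm deep (pocket floor at z = 8 mm). Origin: centre of its underside, on the bench. The spacer and two stoppers each stand in one pocket, in an order that changes.
- jig: Fixed jig, origin on the bench; +x: pressing direction (away from robot). Base 10 mm thick, x -55 to 75, y -100 to 100 mm. Steel back rail x 55 to 65, y -85 to 85, top at z 45 mm; block backs lie at x = 55. Guide rods along x at y = +-90 (z 28) between posts at x -45 and 60 (top z 40). Room for fingers in front of the tile: x -50 to 10, y -80 to 80 mm.
- tile: White ceramic tile on edge, 12 mm thick (x), 166 wide (y), 34 high, top 45 mm above the bench, sliding along the jig's x. Origin: centre of its underside; at x = 16 mm + travel in the jig's frame. Travel 0 (open, starts 0 to 3) to 12 mm; stays where left, friction 1 N, no spring. Gap to block: 21 (thin), 11 (mid), 8 mm (thick) less the travel; tight on the spacer at 7 mm.
- tile_face (a point): Centre of the tile's front face, the face to push, 28 mm above the bench; axes as the jig's.
- stop_thin: Steel block on the base, back against the rail, one of three side by side 52 mm apart in changing order; 48 mm wide (y), 35 high. Origin: underside, middle of its BACK face; +x away from the tile; z = 0 is the base's top. This one is 12 mm thick: its front face is at x = -12 mm.
- stop_mid: Steel block on the base, back against the rail, one of three side by side 52 mm apart in changing order; 48 mm wide (y), 35 high. Origin: underside, middle of its BACK face; +x away from the tile; z = 0 is the base's top. This one is 22 mm thick: its front face is at x = -22 mm.
- stop_thick: Steel block on the base, back against the rail, one of three side by side 52 mm apart in changing order; 48 mm wide (y), 35 high. Origin: underside, middle of its BACK face; +x away from the tile; z = 0 is the base's top. This one is 25 mm thick: its front face is at x = -25 mm.
- stopper_a: Bystander: small dark rubber stopper, 15 mm across with a 20 mm head, 40 mm tall, standing in a tray pocket. Origin: centre of its underside.
- stopper_b: Bystander: a second stopper, the same.
- reagent: Bystander: amber bottle, 60 mm across, 120 mm tall, loose on the bench. Origin: centre of its underside.
- beaker: Bystander: glass beaker, 70 mm across, 80 mm tall, loose on the bench. Origin: centre of its underside.
Not all that is in view belongs to the job. Several things have the shape of the spacer; the one meant has the colours described above. Several things have the shape of the tray; the one meant has the colours described above.

How it is judged:
On the way, in this order (a step that is already met when the one before it is completed fails the run):
1. the spacer is lifted clear of the tray (z of spacer in the frame of tray above 0.035 m), for 0.1 s.
2. the spacer stands on the base in the gap at the thin block, let go (y of spacer in the frame of stop_thin between -0.016 and 0.016 m and z of spacer in the frame of stop_thin between -0.003 and 0.004 m and angle between spacer's own z axis and vertical below 0.2 rad and contact force between the fingers and spacer below 0.1 N and x of spacer in the frame of stop_thin between -0.03 and -0.016 m), for 0.2 s.
At the end, for the whole second after the job is handed in: Fingers press the tile (over 3 N), not the spacer; spacer clamped (over 2 N each side) between tile and thin block, on the base within 4 mm, within 16 mm of the block's middle, upright within 0.06 rad, square within 0.08 rad, at rest; tile travel 5.5 to 9 mm (y of spacer in the frame of stop_thin between -0.016 and 0.016 m and z of spacer in the frame of stop_thin between -0.003 and 0.004 m and x of spacer in the frame of stop_thin between -0.022 and -0.0165 m and angle between spacer's own z axis and vertical below 0.06 rad and angle between the x axis of spacer and the x axis of stop_thin, either way round below 0.08 rad and x of tile in the frame of jig between 0.0215 and 0.025 m and contact force between the fingers and tile above 3 N and contact force between tile and spacer above 2 N and contact force between spacer and stop_thin above 2 N and contact force between the fingers and spacer below 0.3 N and linear speed of spacer below 0.01 m/s); the arm keeps its last pose, push and grip.
It fails at once if a stopper, the bottle or the beaker is disturbed (moved over 30 mm) (distance of any of stopper_a, stopper_b, reagent, beaker from where it was at the start of the episode above 0.03 m).
It also fails if it takes over 58 s, if anything falls off the work surface, if the arm or the gripper's body presses on something with over 40 N, if the wrist force passes 120 N, or if a joint passes its speed limit or range.

## Working session

There is one attempt and no reset: what is moved stays moved. The work goes in short steps, Python scripts to look and compute and a tool call to move; the robot and the scene stay as the last step left them, time stands still between calls to the robot, and variables do not carry over. Pictures are saved under pics/ and viewed, and the job is handed in when it is done.

Besides the shell and the picture viewer there is one more tool, called after "Request:" as name(argument=value, ...) on one line, values as JSON. play_rows: Moves the arm, as the interface text tells. Its arguments: {"type":"object","properties":{"series":{"type":"array","items":{"type":"array","items":{"type":"number"}}},"grip_force":{"type":"number"}},"required":["series"]}

```bash
ls; mkdir -p pics; python3 - <<'E'
from rig import robot, eyes, ticket
import cv2
o=robot.get_obs()
print(o['time'],o['position'],o['tool_rot'],o['grip_width'])
for n in ['scene','side','wrist']:
    p=eyes.camera_params(n); print(n,p)
    cv2.imwrite(f'pics/{n}0.png',eyes.camera(n)[:,:,::-1])
E
```

```text
pics
0.0 [6.24324485e-01 1.35766003e-04 2.46579306e-01] [-0.50043243  0.50061382 -0.49938332  0.4995693 ] 0.08696027931331657
scene {'K': array([[439.8526391 ,   0.        , 253.26314634],
       [  0.        , 439.8526391 , 188.89532426],
       [  0.        ,   0.        ,   1.        ]]), 'rvec': array([ 2.0342699 ,  1.29194572, -0.52687371]), 'tvec': array([-0.24395523, -0.33982937,  1.82752551])}
side {'K': array([[410.4561189 ,   0.        , 259.1476873 ],
       [  0.        , 410.4561189 , 190.92455623],
       [  0.        ,   0.        ,   1.        ]]), 'rvec': array([ 2.32603809, -0.2517982 ,  0.13394777]), 'tvec': array([-0.57847827,  0.11768226,  0.99018527])}
wrist {'K': array([[297.31863964,   0.        , 259.77120859],
       [  0.        , 297.31863964, 190.06009746],
       [  0.        ,   0.        ,   1.        ]]), 'rvec': array([-2.88193290e+00,  2.21801486e-03,  1.65123058e-03]), 'tvec': array([-0.62396536, -0.02867589,  0.39080949])}
```

View pics/scene0.png

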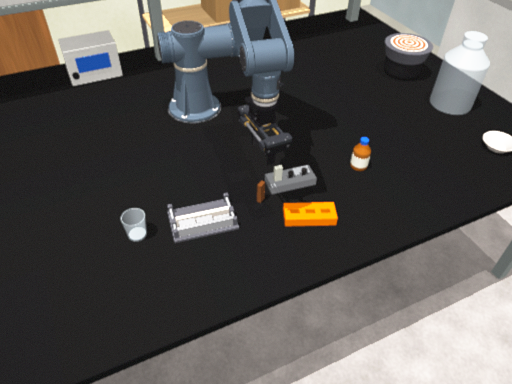

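View pics/side0.png

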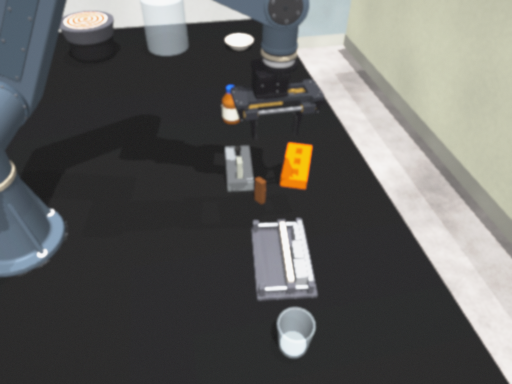

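View pics/wrist0.png

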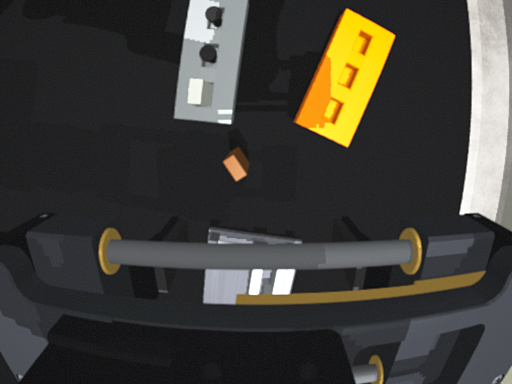

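The candidates for the spacer are the white slab in the grey tray (scene 278,172; wrist 200,92) and the brown slab on the bench (scene 262,190; wrist 236,163). For the tray they are the grey one (wrist 210,60) and the orange one (wrist 348,78). White and grey fit the description. I'll check this with enlarged crops.

```bash
python3 - <<'E'
import cv2,numpy as np
s=cv2.imread('pics/side0.png');w=cv2.imread('pics/wrist0.png');c=cv2.imread('pics/scene0.png')
a=cv2.resize(s[205:305,235:335],(400,400),interpolation=cv2.INTER_CUBIC)
b=cv2.resize(w[0:200,150:350],(400,400),interpolation=cv2.INTER_CUBIC)
cv2.imwrite('pics/crop1.png',np.hstack([a,b]))
a=cv2.resize(c[185:245,155:245],(600,400),interpolation=cv2.INTER_CUBIC)
cv2.imwrite('pics/crop2.png',a)
E
```

```text
(no output)
```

View pics/crop1.png

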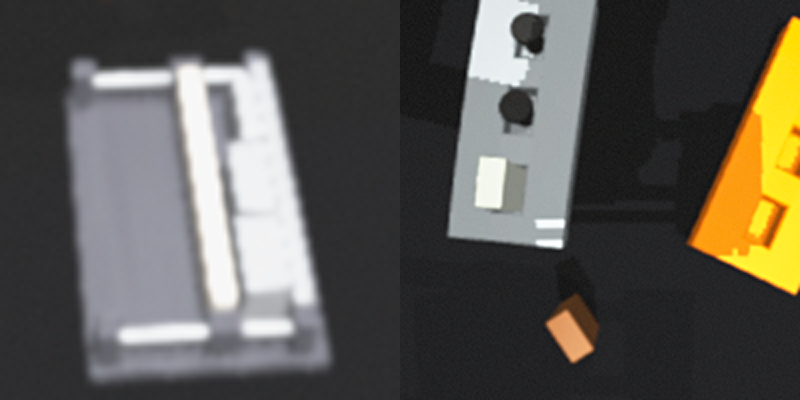

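View pics/crop2.png

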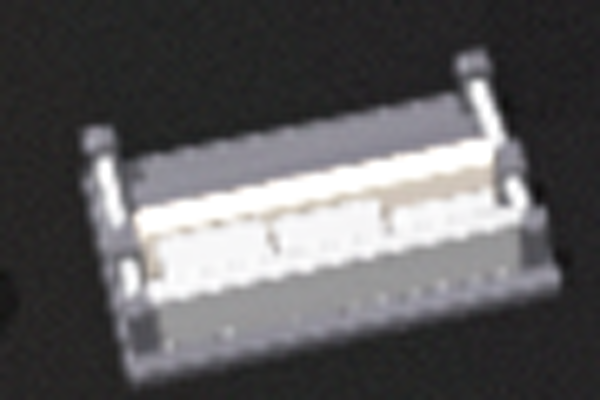

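```bash
cat > h.py <<'E'
import numpy as np,cv2
from scipy.spatial.transform import Rotation as R
def ray(p,uv,fish=False):
    K=p['K'];Rm=cv2.Rodrigues(np.array(p['rvec'],float))[0];t=np.array(p['tvec'],float)
    d=np.array([(uv[0]-K[0,2])/K[0,0],(uv[1]-K[1,2])/K[1,1]])
    if fish:
        r=np.hypot(*d); v=np.r_[d/r*np.sin(r),np.cos(r)] if r>1e-9 else np.array([0,0,1.])
    else: v=np.r_[d,1]
    return -Rm.T@t, Rm.T@v
def onz(p,uv,z,fish=False):
    c,v=ray(p,uv,fish); return c+v*(z-c[2])/v[2]
def proj(p,X,fish=False):
    K=p['K'];Rm=cv2.Rodrigues(np.array(p['rvec'],float))[0]
    c=Rm@np.array(X,float)+p['tvec']
    if fish:
        th=np.arctan2(np.hypot(c[0],c[1]),c[2]);d=c[:2]/np.hypot(c[0],c[1])*th
    else:d=c[:2]/c[2]
    return d*[K[0,0],K[1,1]]+K[:2,2]
E
python3 - <<'E'
from rig import robot,eyes
from h import *
o=robot.get_obs();print(R.from_quat(o['tool_rot']).as_matrix().round(3))
ps={n:eyes.camera_params(n) for n in ['scene','side','wrist']}
W=lambda c,z:print(np.round(onz(ps['wrist'],(150+(c[0]-400)/2,c[1]/2),z,True),4))
print('spacer top corners');[W(c,.083) for c in [(480,156),(507,158),(502,210),(475,206)]]
print('tray');[W(c,.03) for c in [(448,237),(563,247),(597,0)]]
print('stopper');[W(c,.048) for c in [(516,105),(528,28)]]
print('brown');[W(c,.075) for c in [(547,327),(574,295),(594,345),(572,362)]]
S=lambda c,z:print(np.round(onz(ps['side'],(235+c[0]/4,205+c[1]/4),z),4))
print('jig base corners side');[S(c,.01) for c in [(67,95),(90,378),(330,365)]]
print('posts top');[S(c,.04) for c in [(83,68),(105,335),(305,325)]]
print('tile top ends (mid)');[S(c,.045) for c in [(187,68),(225,303)]]
print('beaker,bottle');print(onz(ps['side'],(293,348),0),onz(ps['side'],(231,120),0), onz(ps['scene'],(137,236),0),onz(ps['scene'],(360,167),0))
print('gap top edges thin');[S(c,.045) for c in [(232,80),(240,138),(230,142),(236,212),(246,290)]]
E
```

```text
[[ 0.    -0.002  1.   ]
 [-1.     0.     0.   ]
 [-0.    -1.    -0.002]]
spacer top corners
[0.5535 0.1093 0.083 ]
[0.5676 0.1075 0.083 ]
[0.5647 0.0808 0.083 ]
[0.5506 0.0834 0.083 ]
tray
[0.5201 0.0674 0.03  ]
[0.5907 0.0592 0.03  ]
[0.611  0.2132 0.03  ]
stopper
[0.5661 0.1425 0.048 ]
[0.5724 0.1896 0.048 ]
brown
[0.5857 0.0185 0.075 ]
[0.6004 0.0355 0.075 ]
[0.6106 0.0086 0.075 ]
[ 0.5987 -0.0006  0.075 ]
jig base corners side
[ 0.554  -0.0897  0.01  ]
[ 0.5244 -0.2862  0.01  ]
[ 0.6523 -0.3056  0.01  ]
posts top
[ 0.5623 -0.096   0.04  ]
[ 0.5332 -0.2807  0.04  ]
[ 0.6376 -0.2969  0.04  ]
tile top ends (mid)
[ 0.6225 -0.1132  0.045 ]
[ 0.5988 -0.2781  0.045 ]
beaker,bottle
[ 0.5705936  -0.40051323  0.        ] [0.58828091 0.40173124 0.        ] [ 0.57732544 -0.39519592  0.        ] [0.59885528 0.40757977 0.        ]
gap top edges thin
[ 0.6464 -0.128   0.045 ]
[ 0.6384 -0.1719  0.045 ]
[ 0.6319 -0.1735  0.045 ]
[ 0.6213 -0.2222  0.045 ]
[ 0.612  -0.2726  0.045 ]
```

Measurements: spacer top centre is (0.559, 0.095) with yaw about −7°. It measures 14×26 mm and agrees with the pocket at −48 mm. Jig yaw is about −8.3°, and the thin block is at the +y end. Moving over the spacer.

Request:
play_rows(series=[[1, -0.24, 0, -0.163, 0, 0, 0], [1, -0.24, 0, -0.163, 0, 0, 0], [1, -0.24, 0, -0.163, 0, 0, 0], [1, -0.23, 0, -0.163, 0, 0, 0], [1, 0, 0.2, 0, 0, 0.02, 0], [1, 0, 0.3, 0, 0, 0.019, 0], [1, 0, 0.2, 0, 0, 0, 0], [1, 0, 0, 0, 0, 0, 0]])

```text
time: 0.82
position: [0.5564, 0.0954, 0.1736]
tool_rot: [-0.471, 0.532, -0.527, 0.466]
ft_force: [-0.8, -0.2, 0.5]
grip_width: 0.0869
```

```bash
python3 - <<'E'
from rig import robot,eyes
from h import *
o=robot.get_obs();print(o['time'],o['position'],R.from_quat(o['tool_rot']).as_matrix().round(3),o['ft_force'])
p=eyes.camera_params('wrist');im=eyes.camera('wrist')[:,:,::-1].copy()
print(proj(p,(.559,.095,.083),True))
cv2.imwrite('pics/w1.png',im)
s=eyes.camera('side')[:,:,::-1]
cv2.imwrite('pics/s1.png',cv2.resize(s[80:230,180:340],None,fx=4,fy=4,interpolation=cv2.INTER_CUBIC))
E
```

```text
0.8167 [0.55639843 0.09535976 0.17355902] [[-0.122 -0.009  0.993]
 [-0.993  0.    -0.122]
 [ 0.001 -1.    -0.009]] [-0.79741764 -0.17189374  0.46265755]
[264.4001532  202.87829835]
```

View pics/w1.png

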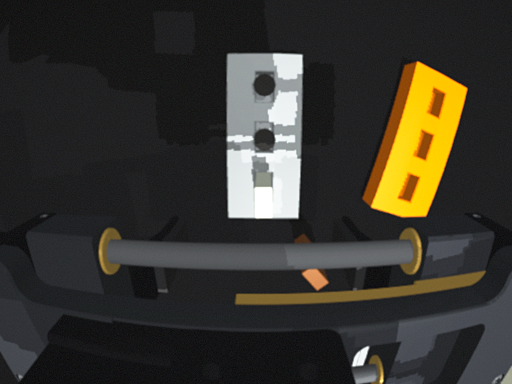

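View pics/s1.png

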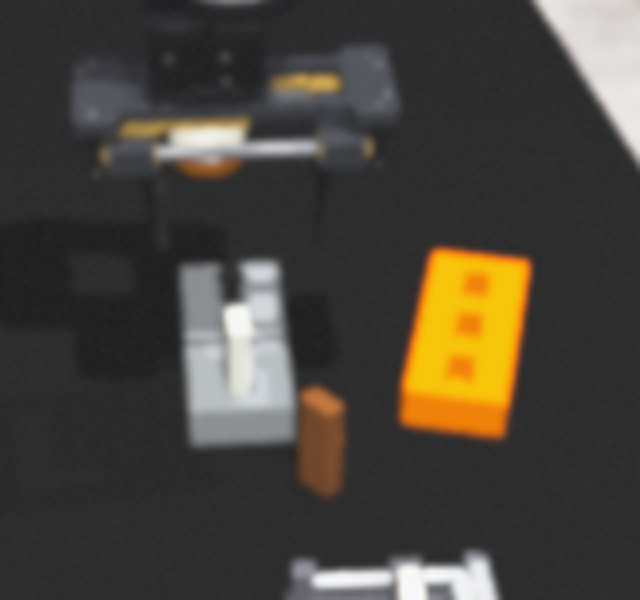

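Spacer top seen at (263,202), against a predicted (264,203). The brown slab is clear of the fingers. Descending and gripping.

Request:
play_rows(series=[[1, 0, 0.33, 0.026, 0, 0, 0], [1, 0, 0.33, 0, 0, 0, 0], [1, 0, 0.32, 0, 0, 0, 0], [1, 0, 0, 0, 0, 0, 0], [0, 0, 0, 0, 0, 0, 0], [0, 0, 0, 0, 0, 0, 0], [0, 0, 0, 0, 0, 0, 0], [0, 0, 0, 0, 0, 0, 0], [0, 0, 0, 0, 0, 0, 0], [0, 0, 0, 0, 0, 0, 0], [0, 0, 0, 0, 0, 0, 0], [0, 0, 0, 0, 0, 0, 0]], grip_force=20)

```text
time: 1.92
position: [0.5625, 0.0948, 0.0799]
tool_rot: [0.468, -0.53, 0.53, -0.469]
ft_force: [0.2, 0.5, -0.6]
grip_width: 0.0415
```

Request:
play_rows(series=[[0, 0, 0.04, -0.03, 0, 0, 0], [0, 0, 0, 0, 0, 0, 0], [0, 0, 0, 0, 0, 0, 0], [0, 0, 0, 0, 0, 0, 0], [0, 0, 0, 0, 0, 0, 0], [0, 0, 0, 0, 0, 0, 0], [0, 0, 0, 0, 0, 0, 0], [0, 0, 0, 0, 0, 0, 0]])

```text
time: 2.58
position: [0.5594, 0.0951, 0.0755]
tool_rot: [-0.468, 0.53, -0.53, 0.468]
ft_force: [0.0, -0.5, -0.8]
grip_width: 0.0138
```

Request:
play_rows(series=[[0, 0, -0.1, 0, 0, 0, 0], [0, 0, -0.25, 0, 0, 0, 0], [0, 0, -0.35, 0, 0, 0, 0], [0, 0, -0.35, 0, 0, 0, 0], [0, 0, -0.3, 0, 0, 0, 0], [0, 0, -0.3, 0, 0, 0, 0], [0, 0, 0, 0, 0, 0, 0], [0, 0, 0, 0, 0, 0, 0]])

```text
time: 3.25
position: [0.5604, 0.0951, 0.2434]
tool_rot: [0.467, -0.528, 0.531, -0.47]
ft_force: [-0.4, -0.4, -1.2]
grip_width: 0.014
```

Request:
play_rows(series=[[0, 0.3, 0, 0, 0, 0, 0], [0, 0.35, 0, 0, 0, 0.004, 0], [0, 0.35, 0, 0, 0, 0.004, 0], [0, 0.35, 0, 0.05, 0, 0, 0], [0, 0.35, 0, 0.1, 0, 0, 0], [0, 0.35, 0, 0.1, 0, 0, 0], [0, 0.35, 0, 0.1, 0, 0, 0], [0, 0.35, 0, 0.1, 0, 0, 0], [0, 0.35, 0, 0.1, 0, 0, 0], [0, 0.3, 0, 0.1, 0, 0, 0], [0, 0, 0, 0, 0, 0, 0], [0, 0, 0, 0, 0, 0, 0]])

```text
time: 4.25
position: [0.5747, -0.2525, 0.2385]
tool_rot: [-0.461, 0.538, -0.535, 0.461]
ft_force: [0.3, 0.7, -1.1]
grip_width: 0.0136
```

```bash
python3 - <<'E'
from rig import robot,eyes
from h import *
o=robot.get_obs();print(o['time'],o['position'],R.from_quat(o['tool_rot']).as_matrix().round(3),o['ft_force'],o['grip_width'])
p=eyes.camera_params('wrist');im=eyes.camera('wrist')[:,:,::-1].copy()
np.save('p2.npy',p,allow_pickle=True)
cv2.imwrite('pics/w2.png',im)
cv2.imwrite('pics/s2.png',eyes.camera('side')[:,:,::-1])
E
```

```text
4.25 [ 0.57466427 -0.25246347  0.23848397] [[-0.15  -0.003  0.989]
 [-0.989  0.002 -0.15 ]
 [-0.002 -1.    -0.003]] [ 0.27834667  0.70212738 -1.10280569] 0.013637764665818395
```

View pics/w2.png

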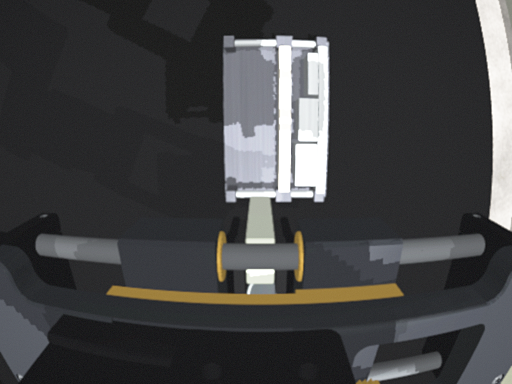

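View pics/s2.png

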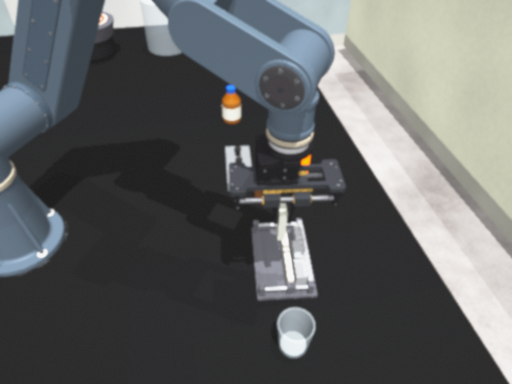

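The wrist view shows the whole jig (223–328, 37–201). The thinnest block is at the top, the +y end, at about (315,75). Enlarging it to measure edges.

```bash
python3 - <<'E'
import cv2
im=cv2.imread('pics/w2.png')
cv2.imwrite('pics/w2c.png',cv2.resize(im[30:205,215:335],None,fx=6,fy=3.4,interpolation=cv2.INTER_CUBIC))
E
```

```text
(no output)
```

View pics/w2c.png

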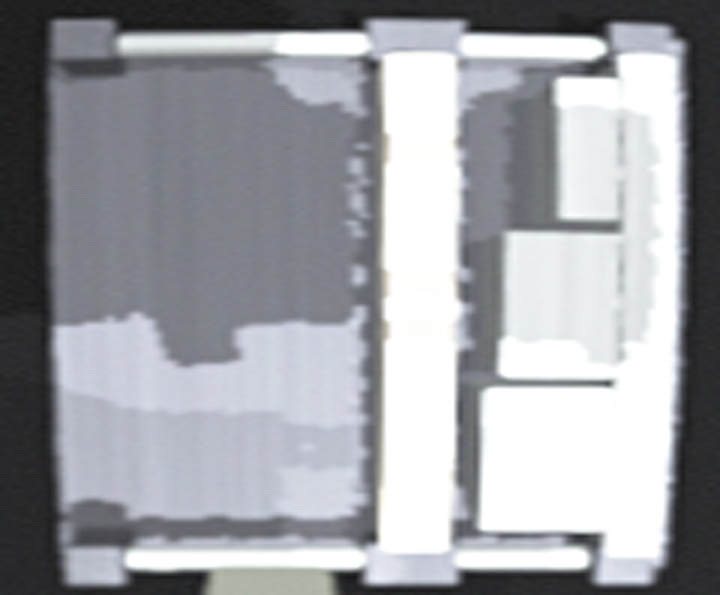

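```bash
python3 - <<'E'
from h import *
p=np.load('p2.npy',allow_pickle=True).item()
f=lambda x,y,z=.045:onz(p,(215+(x+.5)/6-.5,30+(y+.5)/3.4-.5),z,True)[:2]
tl=[f(382,60),f(378,545)];tr=[f(458,60),f(452,545)]
for n,a in [('tl',tl),('tr',tr)]:
    d=a[0]-a[1];print(n,np.round(a,4),'yaw',np.degrees(np.arctan2(-d[0],d[1])))
print('tile ends',f(420,52),f(415,550),np.linalg.norm(f(420,52)-f(415,550)))
d=(tl[0]-tl[1]+tr[0]-tr[1]);ey=d/np.linalg.norm(d);ex=np.array([ey[1],-ey[0]])
c=(f(420,52)+f(415,550))/2
L=lambda q:np.round(((q-c)@ex*1e3,(q-c)@ey*1e3),1)
print('yaw',np.degrees(np.arctan2(-ey[0],ey[1])),'c',c,'ex',ex,'ey',ey)
for n,q in dict(tl=tl[0],tr=tr[0],thinA=f(553,80),thinB=f(556,218),midA=f(502,234),midB=f(502,376),thA=f(481,390),thB=f(480,528),railA=f(683,60),railB=f(662,560)).items(): print(n,L(q))
print('posts mid (z40): ',[L(f(*q,.04)) for q in [(83,42),(95,565),(645,42),(625,568)]])
E
```

```text
tl [[ 0.6162 -0.1109]
 [ 0.5917 -0.2714]] yaw -8.665525167613595
tr [[ 0.6301 -0.1127]
 [ 0.6058 -0.2736]] yaw -8.563852522599948
tile ends [ 0.62354295 -0.10906389] [ 0.59853275 -0.27423362] 0.16705253920894958
yaw -8.614631749721308 c [ 0.61103785 -0.19164875] ex [ 0.98871816 -0.14978784] ey [0.14978784 0.98871816]
tl [-7.  80.6]
tr [ 7. 81.]
thinA [24.6 74.7]
thinB [25.1 28.2]
midA [15.  22.7]
midB [ 15.5 -24.2]
thA [ 11.6 -28.9]
thB [ 12.4 -75.8]
railA [49.4 83.1]
railB [ 48.9 -87.2]
posts mid (z40):  [array([-62.5,  88.6]), array([-62.4, -90.2]), array([43.3, 90.2]), array([ 42.6, -91.5])]
```

Local jig frame: tile faces read ±7 mm, thin front at +25 mm, thin block y 28 to 75 mm, jig yaw −8.6°. The gap is about 19 mm, centred at world (0.634, −0.143). Hovering there.

Request:
play_rows(series=[[0, -0.25, 0, 0.08, 0, 0, 0], [0, -0.32, 0, 0.12, 0, 0, 0], [0, -0.32, 0, 0.12, 0, 0, 0], [0, -0.28, 0.1, 0.1, 0, 0, 0], [0, 0, 0.3, 0, 0, 0, 0], [0, 0, 0.3, 0, 0, 0, 0], [0, 0, 0.3, 0, 0, 0, 0], [0, 0, 0.1, 0, 0, 0, 0], [0, 0, 0, 0, 0, 0, 0], [0, 0, 0, 0, 0, 0, 0], [0, 0, 0, 0, 0, 0, 0]])

```text
time: 5.27
position: [0.6356, -0.1416, 0.1324]
tool_rot: [0.461, -0.534, 0.536, -0.462]
ft_force: [0.4, 0.4, 0.2]
grip_width: 0.0136
```

```bash
python3 - <<'E'
from rig import robot,eyes
from h import *
o=robot.get_obs();print(o['time'],o['position'],R.from_quat(o['tool_rot']).as_matrix().round(3),o['ft_force'],o['grip_width'])
p=eyes.camera_params('wrist');im=eyes.camera('wrist')[:,:,::-1].copy()
np.save('p3.npy',p,allow_pickle=True)
cv2.imwrite('pics/w3.png',im)
s=eyes.camera('side')[:,:,::-1];cv2.imwrite('pics/s3full.png',s)
cv2.imwrite('pics/s3.png',cv2.resize(s[190:300,220:350],None,fx=5,fy=5,interpolation=cv2.INTER_CUBIC))
c=eyes.camera('scene')[:,:,::-1]
cv2.imwrite('pics/c3.png',cv2.resize(c[140:250,145:265],None,fx=5,fy=5,interpolation=cv2.INTER_CUBIC))
E
```

```text
5.2667 [ 0.63563155 -0.14160444  0.13239329] [[-0.147  0.003  0.989]
 [-0.989 -0.001 -0.147]
 [ 0.001 -1.     0.003]] [0.39241775 0.39382365 0.16565213] 0.01357287129036582
```

View pics/w3.png

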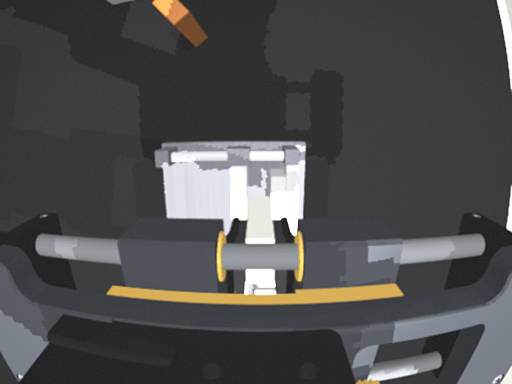

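View pics/s3.png

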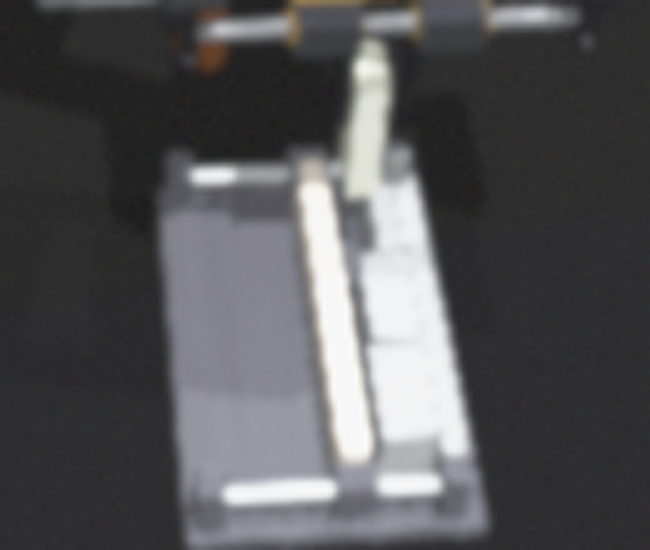

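View pics/c3.png

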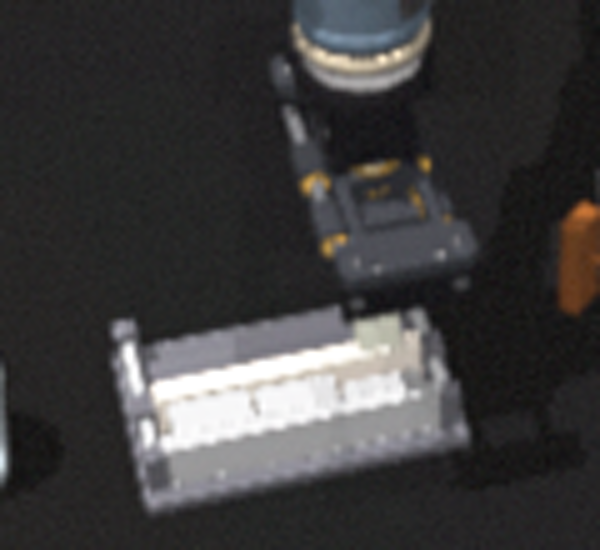

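```bash
python3 - <<'E'
import cv2
im=cv2.imread('pics/w3.png')
cv2.imwrite('pics/w3c.png',cv2.resize(im[140:225,220:310],None,fx=8,fy=7,interpolation=cv2.INTER_CUBIC))
E
```

```text
(no output)
```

View pics/w3c.png

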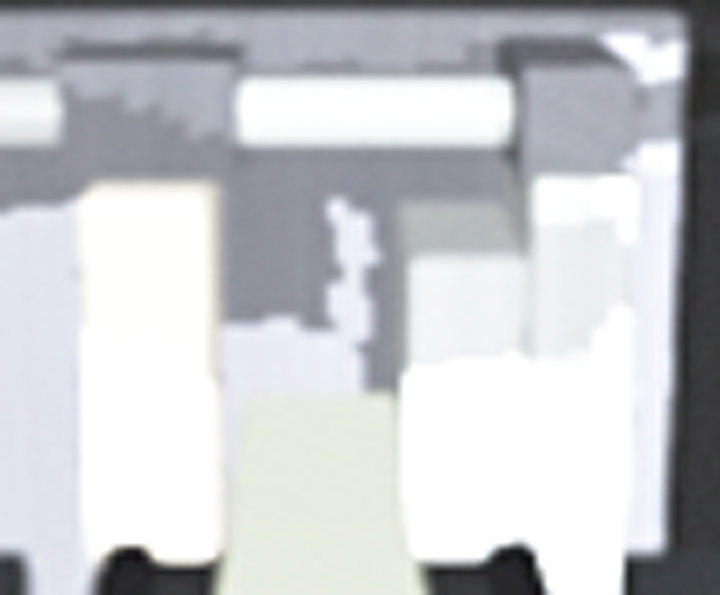

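```bash
python3 - <<'E'
from h import *
p=np.load('p3.npy',allow_pickle=True).item()
f=lambda x,y,z:onz(p,(220+(x+.5)/8-.5,140+(y+.5)/7-.5),z,True)[:2]
c=np.array([.61104,-.19165]);ex=np.array([.9887,-.1498]);ey=np.array([.1498,.9887])
L=lambda q:np.round(((q-c)@ex*1e3,(q-c)@ey*1e3),1)
for n,x,y,z in [('tileR',220,250,.045),('tileR',222,450,.045),('tileL',80,250,.045),('tileEnd',150,183,.045),('thinL',408,300,.045),('thinL',402,450,.045),('thinEnd',470,252,.045),('spL',241,395,.065),('spR',390,395,.065),('railend',580,175,.045)]:
    print(n,L(f(x,y,z)))
print('tcp',L(np.array([.63563,-.1416])))
E
```

```text
tileR [ 6.9 76.5]
tileR [ 6.9 53.3]
tileL [-6.7 76.5]
tileEnd [ 0.2 84.1]
thinL [25.2 70.8]
thinL [24.8 53.3]
thinEnd [31.1 76.3]
spL [ 9.4 65.6]
spR [22.8 65.6]
railend [41.7 85. ]
tcp [16.8 53.2]
```

Spacer spans local x 9.4–22.8 mm in the gap 6.5–25 mm, and its y centre is about 52.5 mm, so it is centred. Lowering.

Request:
play_rows(series=[[0, 0, 0.15, -0.005, 0, 0, 0], [0, 0, 0.15, 0, 0, 0, 0], [0, 0, 0.1, 0, 0, 0, 0], [0, 0, 0.05, 0, 0, 0, 0], [0, 0, 0, 0, 0, 0, 0], [0, 0, 0, 0, 0, 0, 0], [0, 0, 0, 0, 0, 0, 0]])

```text
time: 6.0
position: [0.6346, -0.1417, 0.0864]
tool_rot: [0.461, -0.535, 0.536, -0.462]
ft_force: [-0.4, 0.4, -1.2]
grip_width: 0.014
```

Request:
play_rows(series=[[0, 0, 0.03, 0, 0, 0, 0], [0, 0, 0.03, 0, 0, 0, 0], [0, 0, 0.01, 0, 0, 0, 0], [0, 0, 0, 0, 0, 0, 0], [0, 0, 0, 0, 0, 0, 0]])

```text
time: 6.42
position: [0.6339, -0.1414, 0.0784]
tool_rot: [-0.462, 0.536, -0.535, 0.462]
ft_force: [-0.4, 0.1, -0.1]
grip_width: 0.0135
```

Request:
play_rows(series=[[0, 0, 0.01, 0, 0, 0, 0], [0, 0, 0, 0, 0, 0, 0], [0, 0, 0, 0, 0, 0, 0]])

```text
time: 6.67
position: [0.634, -0.1414, 0.0775]
tool_rot: [-0.462, 0.536, -0.535, 0.462]
ft_force: [-0.4, -0.3, -2.2]
grip_width: 0.0138
```

Request:
play_rows(series=[[0, 0, 0.01, 0, 0, 0, 0], [0, 0, 0, 0, 0, 0, 0], [0, 0, 0, 0, 0, 0, 0]])

```text
time: 6.92
position: [0.6341, -0.1415, 0.0772]
tool_rot: [0.462, -0.535, 0.536, -0.462]
ft_force: [-1.7, -0.2, 4.7]
grip_width: 0.0139
```

Contact at 4.7 N with the TCP at the expected height of 0.077. Releasing.

Request:
play_rows(series=[[0.18, 0, 0, 0, 0, 0, 0], [0.22, 0, 0, 0, 0, 0, 0], [0.3, 0, 0, 0, 0, 0, 0], [0.4, 0, 0, 0, 0, 0, 0], [0.5, 0, 0, 0, 0, 0, 0], [0.5, 0, 0, 0, 0, 0, 0], [0.5, 0, 0, 0, 0, 0, 0], [0.5, 0, 0, 0, 0, 0, 0], [0.5, 0, 0, 0, 0, 0, 0]])

```text
time: 7.67
position: [0.6339, -0.1414, 0.0765]
tool_rot: [-0.462, 0.536, -0.535, 0.462]
ft_force: [0.3, -0.5, 0.3]
grip_width: 0.0431
```

```bash
python3 - <<'E'
from rig import robot,eyes
from h import *
o=robot.get_obs();print(o['time'],o['position'],o['ft_force'],o['grip_width'])
s=eyes.camera('side')[:,:,::-1]
a=cv2.resize(s[190:300,220:350],None,fx=3,fy=3,interpolation=cv2.INTER_CUBIC)
c=eyes.camera('scene')[:,:,::-1]
b=cv2.resize(c[140:250,145:265],None,fx=3,fy=3,interpolation=cv2.INTER_CUBIC)
cv2.imwrite('pics/r4.png',np.hstack([a,b]))
E
```

```text
7.6667 [ 0.63394158 -0.14143892  0.07650115] [ 0.33328097 -0.47123878  0.30760372] 0.043082439450801875
```

View pics/r4.png

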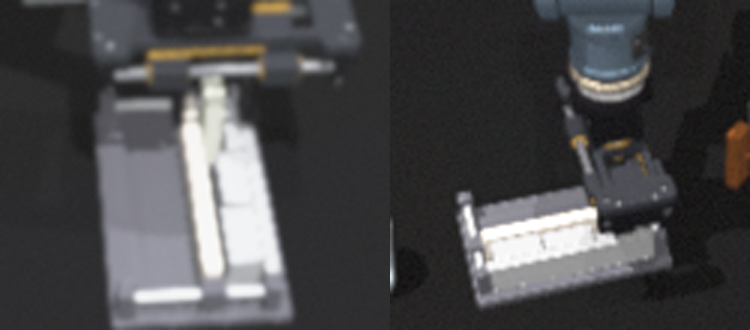

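Spacer stands free in the gap at the thin block. Rising, closing the fingers, and going in front of the tile (local x −38, y −15).

Request:
play_rows(series=[[0.5, 0, -0.15, 0, 0, 0, 0], [0.5, 0, -0.25, 0, 0, 0, 0], [0.5, 0, -0.3, 0, 0, 0, 0], [0.5, 0, -0.2, 0, 0, 0, 0], [0.5, 0, 0, 0, 0, 0, 0], [0.5, 0.17, 0, -0.133, 0, 0, 0], [0, 0.17, 0, -0.133, 0, 0, 0], [0, 0.17, 0, -0.133, 0, 0, 0], [0, 0.17, 0, -0.133, 0, 0, 0], [0, 0, 0, 0, 0, 0, 0], [0, 0, 0, 0, 0, 0, 0], [0, 0, 0, 0, 0, 0, 0]])

```text
time: 8.77
position: [0.5715, -0.2006, 0.1662]
tool_rot: [-0.462, 0.536, -0.535, 0.462]
ft_force: [0.5, 0.2, 0.2]
grip_width: 0.0116
```

```bash
python3 - <<'E'
from rig import robot,eyes
from h import *
o=robot.get_obs();print(o['time'],o['position'],R.from_quat(o['tool_rot']).as_matrix().round(3),o['ft_force'],o['grip_width'])
c=np.array([.61104,-.19165]);ex=np.array([.9887,-.1498]);ey=np.array([.1498,.9887])
q=o['position'][:2]-c;print(q@ex,q@ey)
w=eyes.camera('wrist')[:,:,::-1];np.save('p5.npy',eyes.camera_params('wrist'))
cv2.imwrite('pics/w5f.png',w)
a=cv2.resize(w[120:300,200:400],(600,540),interpolation=cv2.INTER_CUBIC)
cv2.imwrite('pics/w5.png',a)
s=eyes.camera('side')[:,:,::-1]
cv2.imwrite('pics/s5.png',cv2.resize(s[190:300,220:350],None,fx=5,fy=5,interpolation=cv2.INTER_CUBIC))
E
```

```text
8.7667 [ 0.57154439 -0.20064928  0.16617604] [[-0.148  0.     0.989]
 [-0.989  0.001 -0.148]
 [-0.001 -1.    -0.   ]] [0.48611091 0.22484975 0.23785309] 0.011595230611973992
-0.037701213229377036 -0.014814026739176419
```

View pics/w5.png

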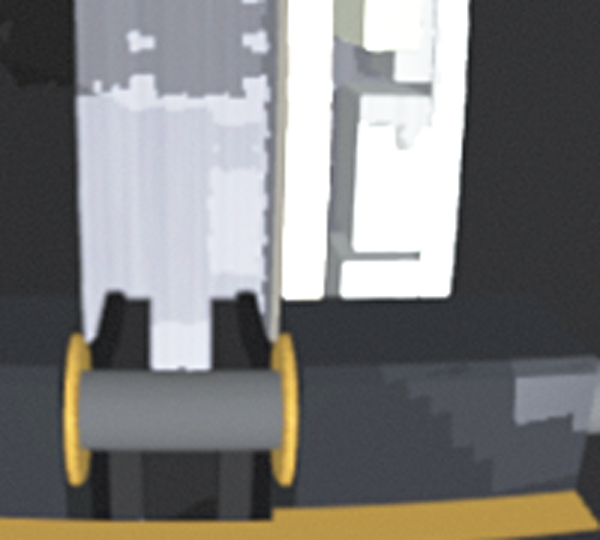

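View pics/s5.png

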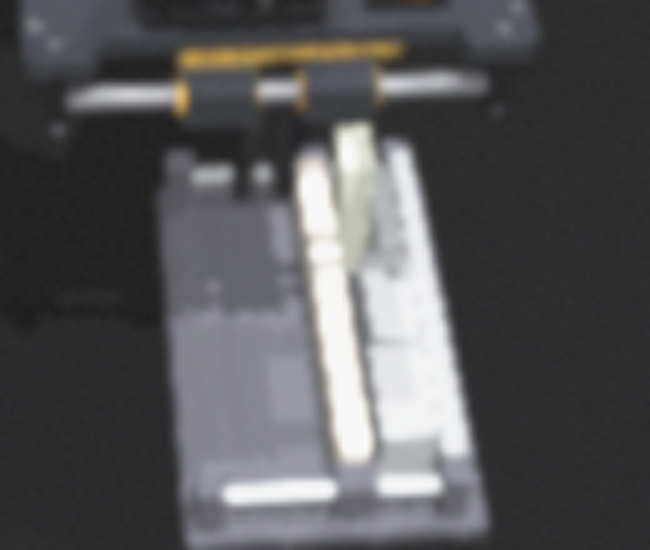

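Spacer stands upright in the gap beside the tile (side crop 355,195). Descending in front of the tile.

Request:
play_rows(series=[[0, 0, 0.3, 0, 0, 0, 0], [0, 0, 0.3, 0, 0, 0, 0], [0, 0, 0.3, 0, 0, 0, 0], [0, 0, 0.2, 0, 0, 0, 0], [0, 0, 0.08, 0, 0, 0, 0], [0, 0, 0, 0, 0, 0, 0], [0, 0, 0, 0, 0, 0, 0], [0, 0, 0, 0, 0, 0, 0]])

```text
time: 9.53
position: [0.5727, -0.2012, 0.0499]
tool_rot: [0.462, -0.534, 0.536, -0.462]
ft_force: [0.1, -0.6, 0.9]
grip_width: 0.0005
```

Request:
play_rows(series=[[0, 0, 0, 0.05, 0, 0, 0], [0, 0, 0, 0.05, 0, 0, 0], [0, 0, 0, 0.02, 0, 0, 0], [0, 0, 0, 0.02, 0, 0, 0], [0, 0, 0, 0, 0, 0, 0], [0, 0, 0, 0, 0, 0, 0]])

```text
time: 10.03
position: [0.5853, -0.2029, 0.0487]
tool_rot: [0.462, -0.535, 0.536, -0.462]
ft_force: [0.7, -0.3, -0.0]
grip_width: 0.0006
```

Request:
play_rows(series=[[0, 0, 0, 0.02, 0, 0, 0], [0, 0, 0, 0.01, 0, 0, 0], [0, 0, 0, 0.01, 0, 0, 0], [0, 0, 0, 0.01, 0, 0, 0], [0, 0, 0, 0, 0, 0, 0], [0, 0, 0, 0, 0, 0, 0]])

```text
time: 10.53
position: [0.5902, -0.2037, 0.0485]
tool_rot: [-0.462, 0.536, -0.535, 0.462]
ft_force: [0.3, -1.0, 0.3]
grip_width: 0.0007
```

```bash
python3 - <<'E'
from rig import robot,eyes
from h import *
s=eyes.camera('side')[:,:,::-1]
cv2.imwrite('pics/s6.png',cv2.resize(s[190:300,220:350],None,fx=5,fy=5,interpolation=cv2.INTER_CUBIC))
E
```

```text
(no output)
```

View pics/s6.png

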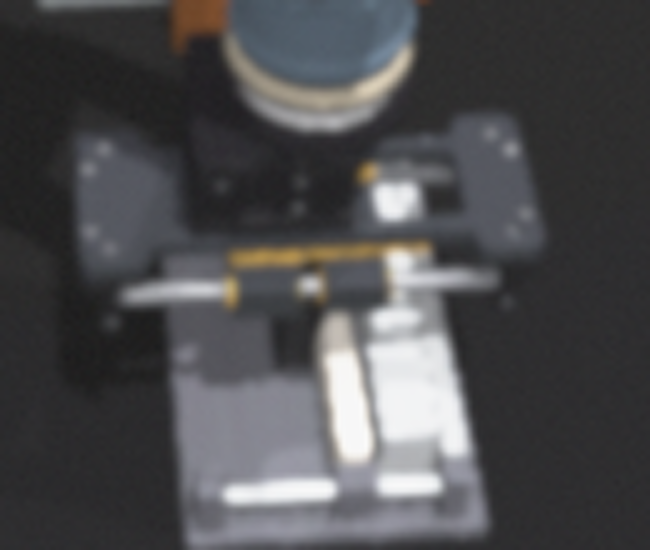

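Request:
play_rows(series=[[0, 0, 0, 0.02, 0, 0, 0], [0, 0, 0, 0.02, 0, 0, 0], [0, 0, 0, 0, 0, 0, 0], [0, 0, 0, 0, 0, 0, 0], [0, 0, 0, 0, 0, 0, 0]])

```text
time: 11.0
position: [0.5942, -0.2043, 0.0485]
tool_rot: [0.462, -0.535, 0.536, -0.462]
ft_force: [-0.2, 0.5, 0.2]
grip_width: 0.0003
```

Request:
play_rows(series=[[0, 0, 0, 0.02, 0, 0, 0], [0, 0, 0, 0.01, 0, 0, 0], [0, 0, 0, 0, 0, 0, 0], [0, 0, 0, 0, 0, 0, 0], [0, 0, 0, 0, 0, 0, 0]])

```text
time: 11.42
position: [0.5969, -0.2046, 0.0485]
tool_rot: [-0.462, 0.536, -0.535, 0.462]
ft_force: [-1.0, -0.0, 0.3]
grip_width: 0.0005
```

Request:
play_rows(series=[[0, 0, 0, 0.01, 0, 0, 0], [0, 0, 0, 0.01, 0, 0, 0], [0, 0, 0, 0, 0, 0, 0], [0, 0, 0, 0, 0, 0, 0], [0, 0, 0, 0, 0, 0, 0]])

```text
time: 11.83
position: [0.5991, -0.205, 0.0485]
tool_rot: [-0.462, 0.536, -0.536, 0.462]
ft_force: [-1.2, 0.7, 0.1]
grip_width: 0.0004
```

Request:
play_rows(series=[[0, 0, 0, 0.01, 0, 0, 0], [0, 0, 0, 0.01, 0, 0, 0], [0, 0, 0, 0, 0, 0, 0], [0, 0, 0, 0, 0, 0, 0]])

```text
time: 12.17
position: [0.5993, -0.2049, 0.0484]
tool_rot: [-0.463, 0.537, -0.534, 0.461]
ft_force: [-4.7, -0.3, 3.3]
grip_width: 0.0007
```

Request:
play_rows(series=[[0, 0, 0, 0.01, 0, 0, 0], [0, 0, 0, 0.005, 0, 0, 0], [0, 0, 0, 0, 0, 0, 0], [0, 0, 0, 0, 0, 0, 0]])

```text
time: 12.5
position: [0.5994, -0.2049, 0.0484]
tool_rot: [-0.463, 0.538, -0.533, 0.46]
ft_force: [-8.7, -0.9, 4.2]
grip_width: 0.0008
```

Request:
play_rows(series=[[0, 0, 0, 0.01, 0, 0, 0], [0, 0, 0, 0, 0, 0, 0], [0, 0, 0, 0, 0, 0, 0]])

```text
time: 12.75
position: [0.5994, -0.2049, 0.0484]
tool_rot: [-0.464, 0.538, -0.533, 0.46]
ft_force: [-10.7, -1.3, 6.7]
grip_width: 0.0006
```

```bash
python3 - <<'E'
from rig import robot,eyes
from h import *
o=robot.get_obs();print(R.from_quat(o['tool_rot']).as_matrix().round(3),o['moment'],o['ft_force'])
s=eyes.camera('side')[:,:,::-1];cv2.imwrite('pics/s7f.png',s)
cv2.imwrite('pics/s7.png',cv2.resize(s[190:300,220:350],None,fx=5,fy=5,interpolation=cv2.INTER_CUBIC))
w=eyes.camera('wrist')[:,:,::-1];np.save('p7.npy',eyes.camera_params('wrist'))
cv2.imwrite('pics/w7f.png',w)
c=eyes.camera('scene')[:,:,::-1];cv2.imwrite('pics/c7f.png',c)
cv2.imwrite('pics/c7.png',cv2.resize(c[160:250,145:265],None,fx=5,fy=5,interpolation=cv2.INTER_CUBIC))
E
```

```text
[[-0.146 -0.009  0.989]
 [-0.989  0.002 -0.146]
 [-0.001 -1.    -0.009]] [-0.18799829  1.60667563 -0.01001433] [-10.65107186  -1.34710396   6.68941935]
```

View pics/s7.png

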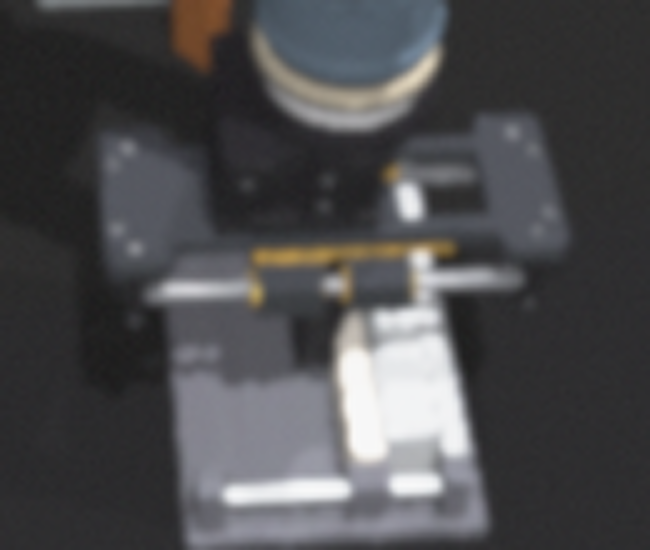

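View pics/w7f.png

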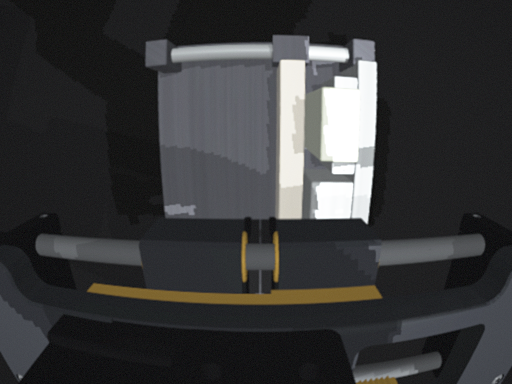

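View pics/c7.png

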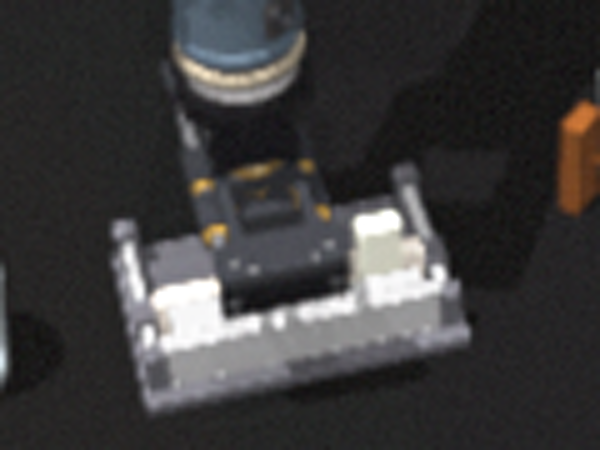

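```bash
python3 - <<'E'
import cv2
im=cv2.imread('pics/w7f.png')
cv2.imwrite('pics/w7c.png',cv2.resize(im[30:225,265:385],None,fx=6,fy=3,interpolation=cv2.INTER_CUBIC))
E
```

```text
(no output)
```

View pics/w7c.png

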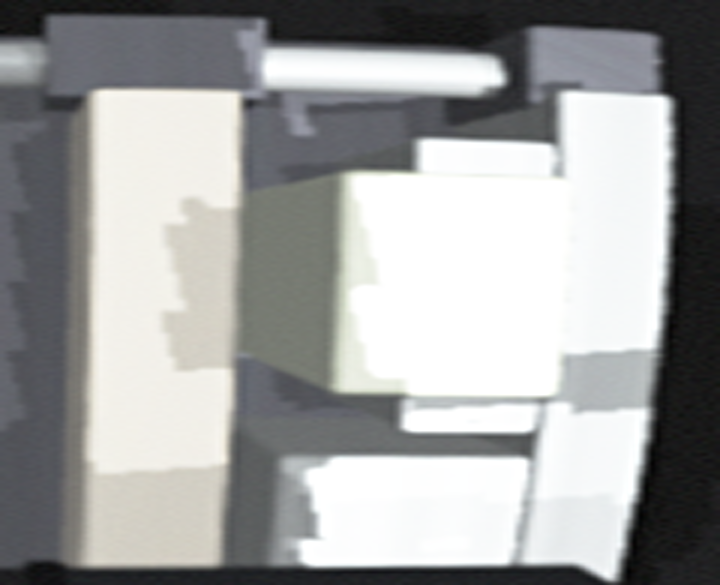

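```bash
python3 - <<'E'
from h import *
p=np.load('p7.npy',allow_pickle=True).item()
f=lambda x,y,z:onz(p,(265+(x+.5)/6-.5,30+(y+.5)/3-.5),z,True)[:2]
c=np.array([.61104,-.19165]);ex=np.array([.9887,-.1498]);ey=np.array([.1498,.9887])
L=lambda q:np.round(((q-c)@ex*1e3,(q-c)@ey*1e3),1)
for n,x,y,z in [('tileL',90,150,.045),('tileL',88,450,.045),('tileR',242,120,.045),('tileR',228,450,.045),('thinL',416,155,.045),('thinL',402,415,.045),('midL',280,460,.045),('spTopL+',342,175,.085),('spTopL-',332,388,.085),('spTopR+',570,178,.085),('spTopR-',557,395,.085),('railL',558,110,.045),('railR',672,110,.045),('sp at tile top +',246,187,.045),('sp tile top -',240,357,.045)]:
    print(n,L(f(x,y,z)))
E
```

```text
tileL [-0.8 72.5]
tileL [-0.5 24.3]
tileR [11.1 77.7]
tileR [11.  24.4]
thinL [25.2 72.7]
thinL [25.3 30.4]
midL [15.4 22.7]
spTopL+ [11.2 65.5]
spTopL- [11.2 40.9]
spTopR+ [24.9 66. ]
spTopR- [25.1 40.4]
railL [37.1 81.1]
railR [47.2 82.1]
sp at tile top + [11.5 66.9]
sp tile top - [11.5 39.7]
```

Flush: tile back face is at 11.1, spacer at 11.2–25.0 and thin front at 25.2 mm. The spacer is square, 1.6 mm off the block's middle. Adding a little push and letting it settle.

Request:
play_rows(series=[[0, 0, 0, 0.01, 0, 0, 0], [0, 0, 0, 0.005, 0, 0, 0], [0, 0, 0, 0, 0, 0, 0], [0, 0, 0, 0, 0, 0, 0], [0, 0, 0, 0, 0, 0, 0], [0, 0, 0, 0, 0, 0, 0], [0, 0, 0, 0, 0, 0, 0], [0, 0, 0, 0, 0, 0, 0]])

```text
time: 13.57
position: [0.5995, -0.2049, 0.0484]
tool_rot: [-0.465, 0.539, -0.532, 0.46]
ft_force: [-13.6, -0.6, 7.7]
grip_width: 0.0003
```

```bash
python3 - <<'E'
from rig import robot,eyes
from h import *
o=robot.get_obs();print(o['time'],o['position'],o['ft_force'],abs(np.array(o['joint_velocities'])).max())
w=eyes.camera('wrist')[:,:,::-1]
cv2.imwrite('pics/w8c.png',cv2.resize(w[30:225,265:385],None,fx=5,fy=3,interpolation=cv2.INTER_CUBIC))
E
```

```text
13.5667 [ 0.59951389 -0.20492954  0.04840337] [-13.63465093  -0.63020122   7.70139055] 0.002624761647399658
```

View pics/w8c.png

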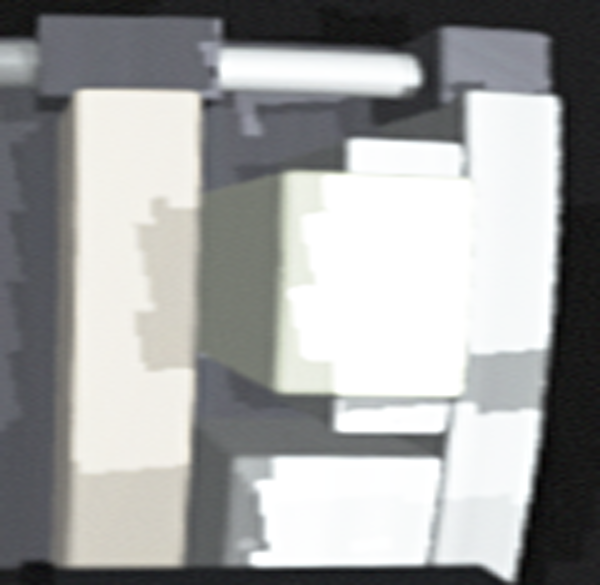

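The view is unchanged and everything is still flush. The push holds steady at 13.6 N and the arm is still. Handing in.

```bash
python3 -c "
from rig import ticket
print(ticket.hand_in())"
```

```text
the job is handed in; nothing more can be done
None
```

I plucked the white spacer from the grey tray and stood it on the base in the gap at the thin block, which is at the jig's +y end. I let go, then pressed the tile with closed fingers until everything was flush, and handed in at about 13.6 s while still pressing.

**Fit:** The last measured wrist view, taken just before a final small push, put these in one line in jig x:

| Part | Position (mm) |
|---|---|
| Tile back face | 11.1 |
| Spacer | 11.2 to 25.0 |
| Thin block front | 25.2 |

- **Travel:** the tile-to-block gap was about 14 mm, which means about 7 mm of tile travel.
- **Spacer position:** it sat about 1.6 mm off the block's middle, square and upright as far as the image shows.

**Push:** After the final push the wrist force held at about 13.6 N, with the arm at rest and the picture unchanged. The fingers were about 40 mm from the spacer along the tile.

**Not confirmed:**
- The wrist force also had an upward part of about 7.7 N, probably friction at the tile face.
- The clamp forces on each side of the spacer could not be measured separately.
- I saw nothing else touched, but I did not measure the stoppers, bottle or beaker again before handing in.

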